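# Crack open the stuck lid of a curing box

### The job

Take the sanding block off the lid of the curing box and set it down flat on the table top, without dropping it. Then take the lid by its grip bar, pull until the stuck seal lets go, and hold the lid just ajar, its front edge raised by about 30 mm: do not throw it wide open, and finish still holding it there. Leave the wax bar, hex key and brush where they lie.

Things in the scene. Friction and masses are not known exactly. Their poses are not given: they have to be found in the camera images.
- curing_box: grey plastic box with a flat aluminium lid, 200 (x) x 240 (y) x 90 mm without the lid, fixed to the table; origin at the centre of its underside; x axis points from its front (the side with the grip bar) to its hinge side, z up. The shut lid is 12 mm thick, 215 x 246 mm, its top 102 mm above the table
- lid (a joint): opening angle of the lid in rad, 0 shut; grows as the front edge rises, hinged on the far side. The seal sticks: the lid does not move until the upward pull at the grip bar reaches about 16 to 20 N (somewhat more if the grip does not turn with the lid), the seal gives way within the first 8 mm of rise, and the lid (0.35 kg) is then free, needs only a few newtons to hold and falls shut if let go. The front edge rises 30 mm at 0.14 rad
- lid_grip (a point): centre of the grip bar on the lid, a black upright bar 52 mm long (along the box's x), 16 mm thick (along the box's y: grip across this) and 34 mm high, rising from the lid top near its front edge: its top is 17 mm above this point and the lid's surface 17 mm below (a 3 mm high foot, 66 x 30 mm, surrounds the bar's base). It moves with the lid
- lid_hinge (a point): point on the lid's hinge axis, midway along it; the axis runs along the box's y. The grip point lies 175 mm in front of it and, when shut, 29 mm above; the lid's front edge is 218 mm in front
- sanding_block: cork sanding block, a plain brown block 64 (x) x 100 (y) x 26 mm, about 80 g; lies flat on the lid at the start, behind the grip bar; origin on its vertical centre line, 2 mm below its underside (so it reads z = -2 mm lying on the table), z up
- wax_bar: bystander: bar of modelling wax 37 x 76 x 14 mm lying on the table; origin at the centre of its underside
- hex_key: bystander: hex key 48 x 80 x 5 mm lying on the table; origin at the centre of its underside
- flat_brush: bystander: flat brush with wooden handle, 46 x 171 x 14 mm (long along its y), lying on the table; origin at the centre of its underside

How it is judged:
By the outcome, as a careful person would: the job done as asked, in the order asked, and still so for the second after the job is handed in, while the arm keeps its last pose, push and grip.
It also fails if it takes over 54 s, if anything falls off the work surface, if the arm or the gripper's body presses on something with over 40 N, if the wrist force passes 120 N, or if a joint passes its speed limit or range.

### The arm

A 6-joint arm with a two-finger parallel gripper is mounted at the origin on the work surface; the furniture and walls round the work are solid. World frame = base frame: x ahead of the robot, y to its left, z up, the work surface at z = 0. Lengths are in m, angles in rad, forces in N, time in s.
With the tool pointing down it reaches from about 0.4 to 0.825 m from the base axis. Payload 7 kg.
Tool frame: the origin (TCP) lies between the finger pads; the fingertips stand arm.nose_length ahead of it and the grasp point (between the pads) is the TCP (arm.nose_length is the distance from the TCP to the fingertips, in m); x points along the fingers, z is the direction in which the jaws open and shut, and the axes are right-handed (so a half turn about x gives the same grasp; the last joint's range is limited). The gripper opens to 88 mm and grips with 3 to 60 N. Pads are 19 mm wide; open, the fingers measure 130 mm over their backs; the gripper's body (78 mm by 193 mm) begins 47 mm behind the grasp point.
Start: joints at [-0.918, 0.359, 0.012, 0, -1.224, -0.288], TCP at [0.241, -0.631, 0.246] pointing down, gripper open.
Joint ranges: [-3.07, 3.07], [-1.43, 2.12], [-1.02, 1.25], [-3.03, 1.67], [-3.05, -0], [-3.03, 3.03]. Speed limits (rad/s): [2.39, 2.39, 3.01, 3.14, 3.14, 3.14].

### API

Orientations are given as [roll, pitch, yaw] about the fixed x, y, z axes, in that order (R = Rz(yaw) Ry(pitch) Rx(roll)).
In Python, from station import arm, viewer, spotter gives the robot as it stands.
- The arm moves only by the shell command python3 -m handwheel 'ROWS' [FORCE]. ROWS is a JSON object of lists of equal length, an entry for each row: "gripper": the gripper command: -1 is shut, 1 is fully open, values between are in proportion; "travel": the shift along the world's x, y, z each as a share of 500 mm, from -1 to 1, a list of three; "spin": the turn about the world's z as a share of 45 degrees, from -1 to 1. A call has 1 to 20 rows; each row is the pose to reach, as a shift and turn from the pose commanded when the call began; what a row does not reach only later rows make up. A row lasts 1/10 s, in which the tool goes at most 50 mm and 8.59 degrees, less where a joint would pass 70% of its speed; a pose out of reach is approached as far as the arm can. A call with a number of a shift or a turn outside -1 to 1 is refused whole. A call with a gripper value outside its range is refused whole. The fingers move at their own pace and stop on an object; FORCE is the grip in N (left out, the last holds). Time passes only in rows, so rows that repeat a pose let the fingers close. It gives the time, the measured TCP pose, the force and the opening at its end, in the units of the state.
- arm.get_state(): the state, without advancing time (a new reading comes with each control period).
- viewer.grab_frame(name): name is "side" or "top"; returns a dict with "pixels" (384x512x3 uint8, blue, green, red), "fx", "fy", "cx", "cy" (pixels), "eye" and "attitude" of the camera in the world. Camera axes: x right, y down, z forward; pixel columns grow to the right and rows downward; lengths in m; the calibration is good to about 2 mm. A picture is of the moment at which its call begins. There is no depth.
- arm.job_done(): hands the job in, once; it reports no verdict.
Trained networks look in the newest picture that a camera, given by its name, has taken for a name from the list of things; names that differ only in an ending like _2 or _b are one class to them, and where a whole thing is asked for, a point or a joint stands for the part that bears it (a point fixed in the world has none). Each returns a list of dicts, best first, with "conf" (0 to 1); they miss things now and then, are a little off and sometimes report something else, mostly with a low value. They report only what shows in the picture. A call takes as long as a camera call.
- spotter.spot_in(camera, label): "rect" ([left, top, right, bottom] in pixels, round what is visible of it).
- spotter.tip_of(camera, label): "at" ([column, row] in pixels: a listed point, or the origin of a listed thing).
The state is a dict: "t": time; "q": joint angles; "qd": joint speeds; "joint_efforts": joint torques, N m; "eef_pos": TCP position; "ee_rot": TCP orientation; "force": force on the tool from outside, world axes, zero at the start; "moment": the same for the moment, N m; "width": finger opening in m.
Only numpy, scipy, OpenCV 4.12 (cv2) and the standard library are available. Lean on these libraries where they do the work, as an engineer would, in place of code of your own. Each camera call takes 0.05 s, during which the arm holds its last target.

## Working session

There is one attempt and no reset: what is moved stays moved. The work goes in short steps, Python scripts to look and compute and a shell command to move; the robot and the scene stay as the last step left them, time stands still between calls to the robot, and variables do not carry over. Pictures are saved under pics/ and viewed, and the job is handed in when it is done.

```bash
mkdir -p pics; ls; cat > h.py <<'E'
import numpy as np, cv2
from station import arm, viewer, spotter
def show(cam,name):
    f=viewer.grab_frame(cam); cv2.imwrite('pics/'+name+'.png',f['pixels']); return f
def ray(f,px):
    A=np.array(f['attitude'],float)
    if A.shape!=(3,3):
        from scipy.spatial.transform import Rotation as R
        A=R.from_euler('xyz',A).as_matrix() if A.size==3 else R.from_quat(A).as_matrix()
    d=A@np.array([(px[0]-f['cx'])/f['fx'],(px[1]-f['cy'])/f['fy'],1.])
    return np.array(f['eye'],float),d
def onz(f,px,z):
    e,d=ray(f,px); return e+d*(z-e[2])/d[2]
E
python3 - <<'E'
from h import *
print(arm.get_state(), arm.nose_length)
for c in('side','top'):
    f=show(c,c+'0'); print(c,{k:v for k,v in f.items() if k!='pixels'})
    for l in ['curing_box','lid','lid_grip','lid_hinge','sanding_block','wax_bar','hex_key','flat_brush']:
        r=spotter.spot_in(c,l)[:2]; t=spotter.tip_of(c,l)[:2]
        print(l,[(np.round(x['rect']),round(x['conf'],2)) for x in r],[(np.round(x['at'],1),round(x['conf'],2)) for x in t])
E
```

```text
pics
{'t': 0.0, 'q': array([-9.17902880e-01,  3.59354992e-01,  1.10651079e-02, -3.79421898e-04,
       -1.22413347e+00, -2.88117030e-01]), 'qd': array([ 0.0019036 , -0.00115439, -0.00055584,  0.00085062, -0.0013317 ,
        0.0001059 ]), 'joint_efforts': array([-2.02676752e-04, -5.82715738e+01,  2.93034106e+01,  6.99654311e+00,
        6.91700276e-03, -1.61505550e-04]), 'eef_pos': array([ 0.24062382, -0.63014723,  0.24464075]), 'ee_rot': array([0.07233535, 1.56913065, 2.00777889]), 'force': array([ 0.44327277, -0.04373168,  1.36061955]), 'moment': array([-0.02012023, -0.00523337, -0.01556294]), 'width': 0.08803908679841474} 0.019
side {'fx': 472.131278649154, 'fy': 472.131278649154, 'cx': 248.92302068712837, 'cy': 189.1251789202694, 'eye': array([ 0.17059944, -1.31210914,  0.98853699]), 'attitude': array([-2.14403135, -0.01861396, -0.27843626])}
curing_box [] [(array([253.8, 228.8]), 0.7)]Traceback (most recent call last):
  File "<stdin>", line 6, in <module>
ValueError: it knows: curing_box, flat_brush, hex_key, lid_grip, lid_hinge, sanding_block, wax_bar
```

```bash
python3 - <<'E'
from h import *
for c in('side','top'):
    f=show(c,c+'0'); print(c,{k:v for k,v in f.items() if k!='pixels'})
    for l in ['curing_box','lid_grip','lid_hinge','sanding_block','wax_bar','hex_key','flat_brush']:
        r=spotter.spot_in(c,l)[:2]; t=spotter.tip_of(c,l)[:2]
        z=dict(curing_box=0,lid_grip=.119,lid_hinge=.09,sanding_block=.1).get(l,0)
        print(l,[(np.round(x['rect']),round(x['conf'],2)) for x in r],[(np.round(x['at'],1),round(x['conf'],2),onz(f,x['at'],z).round(3)) for x in t])
E
```

```text
side {'fx': 472.131278649154, 'fy': 472.131278649154, 'cx': 248.92302068712837, 'cy': 189.1251789202694, 'eye': array([ 0.17059944, -1.31210914,  0.98853699]), 'attitude': array([-2.14403135, -0.01861396, -0.27843626])}
curing_box [(array([220., 184., 295., 254.]), 0.83)] [(array([255. , 227.3]), 0.57, array([ 0.563, -0.082,  0.   ]))]
lid_grip [(array([222., 186., 289., 229.]), 0.84)] [(array([237.6, 197.4]), 0.84, array([ 0.506, -0.06 ,  0.119])), (array([243.6, 283.3]), 0.73, array([ 0.419, -0.451,  0.119]))]
lid_hinge [(array([222., 189., 290., 251.]), 0.94)] [(array([286.5, 208.5]), 0.58, array([ 0.657, -0.123,  0.09 ]))]
sanding_block [(array([257., 194., 280., 215.]), 0.8)] [(array([268.5, 207.5]), 0.83, array([ 0.597, -0.116,  0.1  ])), (array([291.2, 277.8]), 0.68, array([ 0.554, -0.445,  0.1  ]))]
wax_bar [] []
hex_key [] [(array([245.2, 281.3]), 0.62, array([ 0.46 , -0.326, -0.   ]))]
flat_brush [(array([270., 260., 309., 300.]), 0.74)] [(array([287.4, 278.2]), 0.58, array([ 0.586, -0.346,  0.   ]))]
top {'fx': 415.95163788046494, 'fy': 415.95163788046494, 'cx': 254.490036
[... 370 characters left out ...]
280.5, 213.9]), 0.63, array([ 0.494, -0.076,  0.119]))]
lid_hinge [(array([233., 145., 334., 239.]), 0.61)] [(array([291.1, 157.8]), 0.7, array([ 0.653, -0.112,  0.09 ]))]
sanding_block [(array([278., 167., 315., 188.]), 0.89)] [(array([298.7, 179.7]), 0.83, array([ 0.589, -0.13 ,  0.1  ])), (array([145. , 240.1]), 0.67, array([0.43 , 0.302, 0.1  ]))]
wax_bar [(array([134., 237., 156., 249.]), 0.62)] [(array([144.2, 239.8]), 0.73, array([0.429, 0.333, 0.   ]))]
hex_key [] [(array([362. , 223.2]), 0.56, array([ 0.464, -0.326,  0.   ]))]
flat_brush [(array([344., 172., 393., 194.]), 0.88), (array([233., 145., 338., 239.]), 0.46)] [(array([366.4, 183.8]), 0.66, array([ 0.583, -0.344,  0.   ]))]
```

```bash
python3 - <<'E'
import cv2,numpy as np
E
ls pics
```

```text
side0.png
top0.png
```

View pics/side0.png

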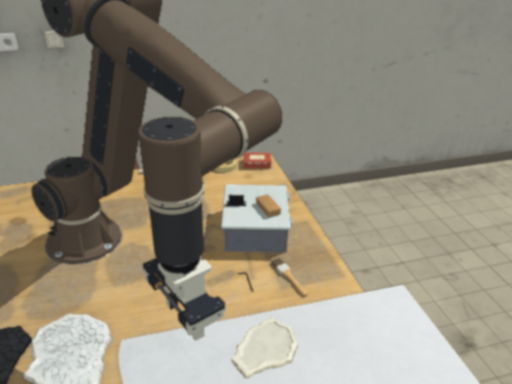

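View pics/top0.png

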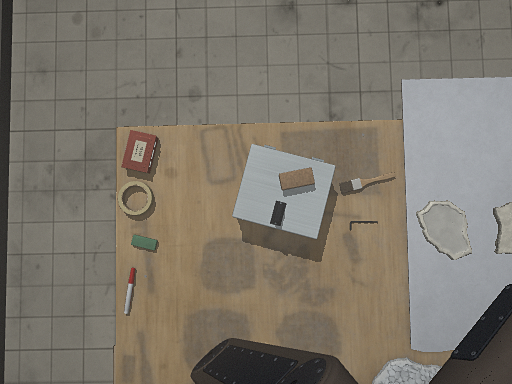

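```bash
python3 - <<'E'
from h import *
f=show('top','top1'); im=f['pixels']
crop=im[130:260,215:400]; cv2.imwrite('pics/crop1.png',cv2.resize(crop,None,fx=4,fy=4,interpolation=cv2.INTER_CUBIC))
hsv=cv2.cvtColor(im,cv2.COLOR_BGR2HSV)
roi=np.zeros(im.shape[:2],np.uint8); roi[135:265,225:340]=1
def rect(m,z,n):
    m=(m&(roi>0)).astype(np.uint8)
    cs,_=cv2.findContours(m,cv2.RETR_EXTERNAL,cv2.CHAIN_APPROX_NONE); c=max(cs,key=cv2.contourArea)
    P=np.array([onz(f,p[0],z)[:2] for p in c],np.float32)
    r=cv2.minAreaRect(P*1000); print(n,cv2.contourArea(c),r,cv2.boxPoints(r).round())
lid=(hsv[...,1]<45)&(hsv[...,2]>120); rect(lid,.102,'lid')
blk=np.zeros_like(roi); blk[160:200,272:320]=1
rect((hsv[...,1]>90)&(blk>0),.128,'block')
g=np.zeros_like(roi); g[195:232,265:292]=1
rect((hsv[...,2]<75)&(g>0),.136,'grip')
for p in [(199,231),(225,225),(200,260),(117,128),(117,380)]: print(p,onz(f,p,0).round(3))
E
```

```text
lid 6182.5 ((562.9204711914062, -87.39933776855469), (243.99549865722656, 219.2607879638672), 73.987548828125) [[ 424. -174.]
 [ 635. -235.]
 [ 702.   -0.]
 [ 491.   60.]]
block 0.5 ((613.3408813476562, -156.73727416992188), (10.925093650817871, 8.272603034973145), 88.15422058105469) [[ 609. -162.]
 [ 617. -162.]
 [ 618. -151.]
 [ 609. -151.]]
grip 218.5 ((496.48004150390625, -67.99916076660156), (28.786548614501953, 63.6002311706543), 74.43206024169922) [[462. -73.]
 [523. -90.]
 [531. -63.]
 [470. -46.]]
(199, 231) [0.452 0.166 0.   ]
(225, 225) [0.468 0.087 0.   ]
(200, 260) [0.365 0.164 0.   ]
(117, 128) [0.775 0.417 0.   ]
(117, 380) [0.018 0.414 0.   ]
```

View pics/crop1.png

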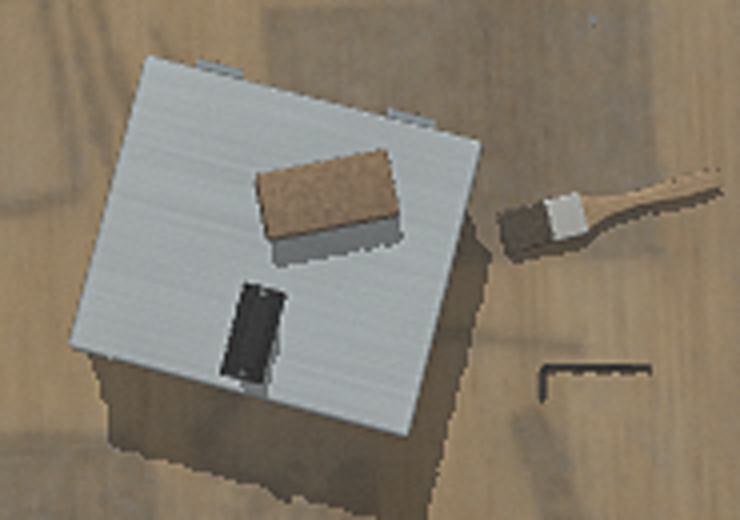

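```bash
python3 - <<'E'
from h import *
f=viewer.grab_frame('top'); im=f['pixels']
def w(c,z): return onz(f,((c[0]-1.5)/4+215,(c[1]-1.5)/4+130),z)
B=np.array([w(c,.128) for c in [(255,173),(386,149),(399,214),(268,240)]]); print(B.round(4),B.mean(0))
for i in range(4):
    d=B[(i+1)%4]-B[i]; print(np.linalg.norm(d),np.degrees(np.arctan2(d[1],d[0])))
G=np.array([w(c,.136) for c in [(245,283),(287,292),(265,385),(221,377)]]); print(G.round(4),G.mean(0))
for i in range(4):
    d=G[(i+1)%4]-G[i]; print(np.linalg.norm(d),np.degrees(np.arctan2(d[1],d[0])))
from scipy.spatial.transform import Rotation as R
s=arm.get_state(); print(R.from_euler('xyz',s['ee_rot']).as_matrix().round(3))
f=viewer.grab_frame('side'); im=f['pixels']
cv2.imwrite('pics/crop2.png',cv2.resize(im[175:265,205:325],None,fx=6,fy=6,interpolation=cv2.INTER_CUBIC))
E
```

```text
[[ 0.606  -0.0728  0.128 ]
 [ 0.6204 -0.1628  0.128 ]
 [ 0.5755 -0.1702  0.128 ]
 [ 0.5598 -0.0804  0.128 ]] [ 0.59042553 -0.12154199  0.128     ]
0.09112466325656489 -80.93397242549793
0.045514820155201356 -170.63559311085615
0.09110607814675158 99.92120231948246
0.04687472010583168 9.390871711414999
[[ 0.5302 -0.0637  0.136 ]
 [ 0.5235 -0.0919  0.136 ]
 [ 0.4611 -0.0754  0.136 ]
 [ 0.4672 -0.0459  0.136 ]] [ 0.49550628 -0.0692267   0.136     ]
0.028995744382970635 -103.46224047798384
0.06450125736060786 165.15080481628485
0.030074779107702745 78.43597427033052
0.06553110477295486 -15.756881021586203
[[ 0.    -0.934 -0.357]
 [-0.    -0.357  0.934]
 [-1.    -0.    -0.   ]]
```

View pics/crop2.png

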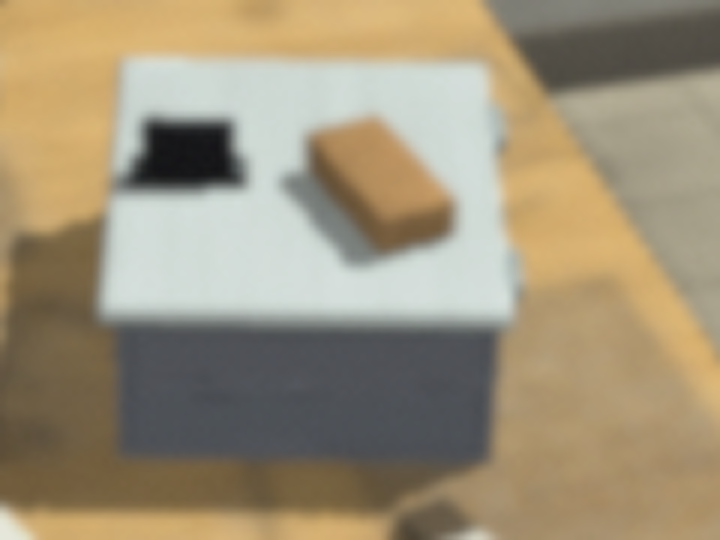

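```bash
python3 -m handwheel '{"gripper":[1,1,1,1,1,1,1,1,1,1,1,1,1,1],"travel":[[0.698,1,0],[0.698,1,0],[0.698,1,0],[0.698,1,0],[0.698,1,0],[0.698,1,0],[0.698,1,0],[0.698,1,0],[0.698,1,0],[0.698,1,0],[0.698,1,0],[0.698,1,0],[0.698,1,0],[0.698,1,0]],"spin":[1,1,1,1,1,1,1,1,1,1,1,1,1,1]}' 15
python3 -m handwheel '{"gripper":[1,1,1,1,1,1],"travel":[[0,0.02,-0.1],[0,0.02,-0.1],[0,0.02,-0.1],[0,0.02,-0.1],[0,0.02,-0.1],[0,0.02,-0.1]],"spin":[0.747,0.747,0.747,0.747,0.747,0.747]}'
python3 - <<'E'
from h import *
from scipy.spatial.transform import Rotation as R
s=arm.get_state();print(s['t'],s['q'],s['eef_pos'],R.from_euler('xyz',s['ee_rot']).as_matrix().round(3)[:,2],s['force'])
for c in('top','side'):
    f=show(c,c+'2')
cv2.imwrite('pics/crop3.png',cv2.resize(f['pixels'][130:280,180:340],None,fx=4.5,fy=4,interpolation=cv2.INTER_CUBIC))
E
```

```text
t: 3.25
eef_pos: [0.5907, -0.1288, 0.2451]
ee_rot: [0.523, 1.57, -3.037]
force: [-0.8, -1.0, -0.2]
width: 0.0876
t: 3.85
eef_pos: [0.5893, -0.1214, 0.1958]
ee_rot: [3.083, 1.571, 0.103]
force: [0.6, -0.1, -0.1]
width: 0.0876
3.85 [ 1.21260438e-01  2.75664038e-01 -2.25826925e-01  3.94883612e-06
 -1.06912007e+00  3.97314720e-02] [ 0.5893424  -0.12140381  0.19577804] [-0.987 -0.16  -0.   ] [ 0.59056044 -0.14729687 -0.08093346]
```

View pics/crop3.png

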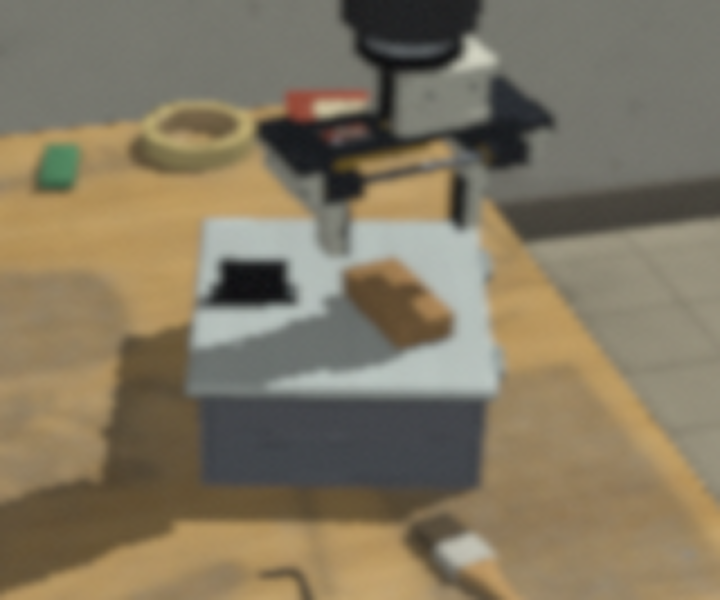

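View pics/top2.png

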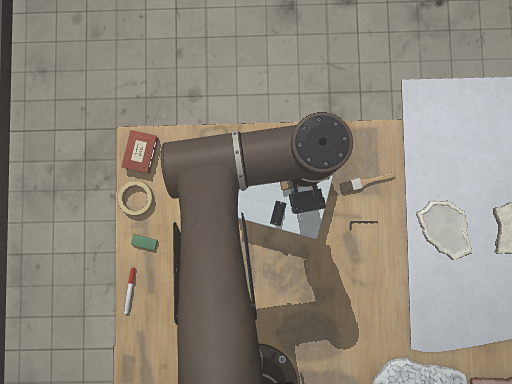

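```bash
python3 -m handwheel '{"gripper":[1,1,1,1,-1,-1,-1,-1,-1,-1],"travel":[[0,0,-0.06],[0,0,-0.11],[0,0,-0.138],[0,0,-0.138],[0,0,-0.138],[0,0,-0.138],[0,0,-0.138],[0,0,-0.138],[0,0,-0.138],[0,0,-0.138]],"spin":[0,0,0,0,0,0,0,0,0,0]}' 15
python3 - <<'E'
from h import *
s=arm.get_state();print(s['t'],s['eef_pos'],s['width'],s['force'])
f=show('side','side3')
cv2.imwrite('pics/crop4.png',cv2.resize(f['pixels'][130:280,180:340],None,fx=4.5,fy=4,interpolation=cv2.INTER_CUBIC))
E
```

```text
t: 4.95
eef_pos: [0.5899, -0.1206, 0.1268]
ee_rot: [3.029, 1.57, 0.054]
force: [-0.0, 0.9, 2.4]
width: 0.0459
4.95 [ 0.58989122 -0.12056682  0.12682933] 0.04594813263847824 [-0.03249714  0.88015768  2.4356083 ]
```

View pics/crop4.png

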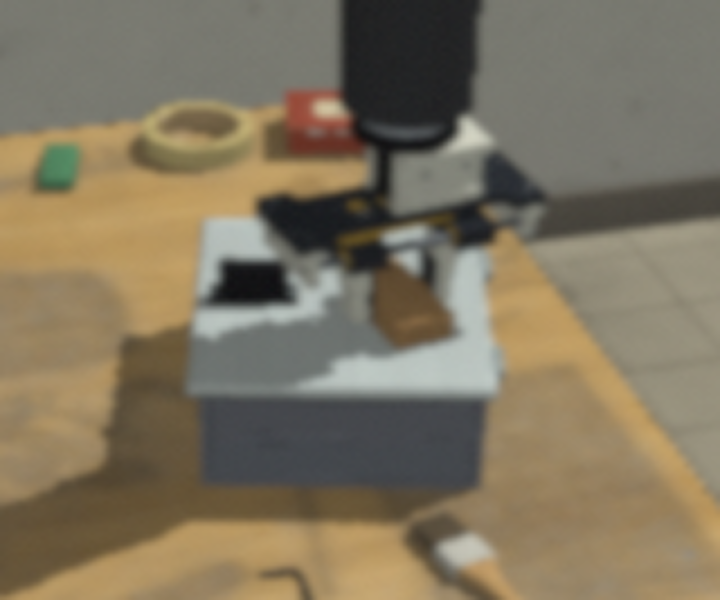

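```bash
python3 -m handwheel '{"gripper":[-1,-1,-1,-1,-1],"travel":[[0,0,0.03],[0,0,0.09],[0,0,0.15],[0,0,0.18],[0,0,0.18]],"spin":[0,0,0,0,0]}' 20
python3 -m handwheel '{"gripper":[-1,-1,-1,-1,-1,-1,-1,-1,-1,-1,-1,-1,-1,-1],"travel":[[0,0.02,0],[-0.01,0.07,0],[-0.03,0.13,0],[-0.05,0.2,0],[-0.06,0.27,0],[-0.08,0.34,0],[-0.09,0.41,0],[-0.1,0.48,0],[-0.12,0.54,0],[-0.12,0.58,0],[-0.12,0.61,0],[-0.12,0.62,0],[-0.12,0.62,0],[-0.12,0.62,0]],"spin":[0,0,0,0,0,0,0,0,0,0,0,0,0,0]}'
python3 - <<'E'
from h import *
s=arm.get_state();print(s['t'],s['eef_pos'],s['width'],s['force'])
f=show('side','side5')
cv2.imwrite('pics/crop5.png',cv2.resize(f['pixels'][90:280,130:340],None,fx=3.5,fy=3,interpolation=cv2.INTER_CUBIC))
E
```

```text
t: 5.5
eef_pos: [0.591, -0.1206, 0.2192]
ee_rot: [2.986, 1.566, 0.01]
force: [0.3, 0.6, -1.6]
width: 0.046
t: 6.9
eef_pos: [0.5297, 0.1888, 0.2161]
ee_rot: [0.425, 1.57, -2.551]
force: [0.8, -0.6, -0.2]
width: 0.0458
6.9 [0.52966159 0.18879015 0.21611497] 0.04583215642423822 [ 0.7500736  -0.55991866 -0.2332559 ]
```

View pics/crop5.png

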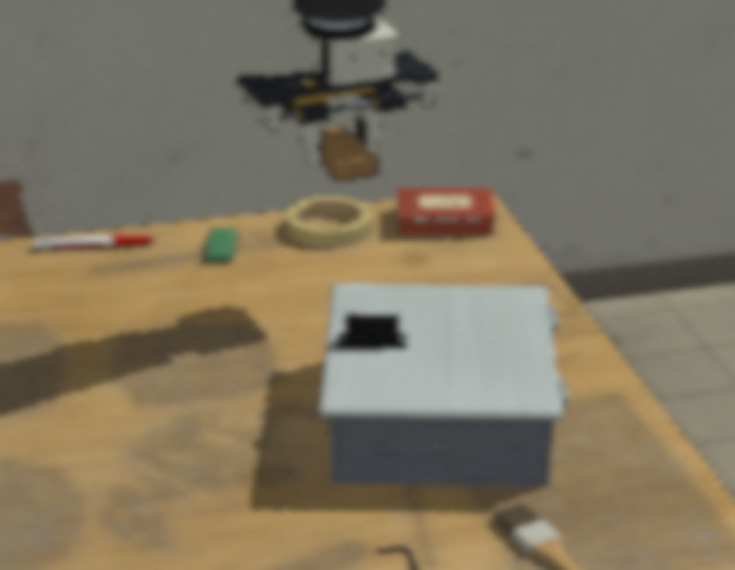

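```bash
python3 -m handwheel '{"gripper":[-1,-1,-1,-1,-1,-1,-1,-1,-1,-1,-1,-1],"travel":[[0,0,-0.04],[0,0,-0.1],[0,0,-0.16],[0,0,-0.22],[0,0,-0.27],[0,0,-0.31],[0,0,-0.34],[0,0,-0.355],[0,0,-0.365],[0,0,-0.372],[0,0,-0.376],[0,0,-0.376]],"spin":[0,0,0,0,0,0,0,0,0,0,0,0]}'
python3 - <<'E'
from station import arm
s=arm.get_state();print(s['t'],s['eef_pos'],s['width'],s['force'])
E
```

```text
t: 8.15
eef_pos: [0.53, 0.1895, 0.0289]
ee_rot: [-2.666, 1.57, 0.641]
force: [0.5, 0.5, -1.5]
width: 0.0459
8.15 [0.52995824 0.18950868 0.02887696] 0.04591693469783144 [ 0.53850757  0.50865678 -1.45550883]
```

```bash
python3 -m handwheel '{"gripper":[-1,-1,-1,-1],"travel":[[0,0,-0.003],[0,0,-0.005],[0,0,-0.007],[0,0,-0.007]],"spin":[0,0,0,0]}'
python3 -m handwheel '{"gripper":[-1,-1,-1],"travel":[[0,0,-0.001],[0,0,-0.002],[0,0,-0.002]],"spin":[0,0,0]}'

```

```text
t: 8.55
eef_pos: [0.5297, 0.1894, 0.025]
ee_rot: [0.486, 1.571, -2.489]
force: [0.2, 0.4, -0.2]
width: 0.0458
t: 8.85
eef_pos: [0.5298, 0.1895, 0.0248]
ee_rot: [-3.086, 1.57, 0.222]
force: [-4.0, 0.7, 7.7]
width: 0.0455
```

Touchdown (about 8 N). Release and rise.

```bash
python3 -m handwheel '{"gripper":[0.1,0.3,0.5,0.7,0.7,0.7],"travel":[[0,0,0],[0,0,0],[0,0,0],[0,0,0],[0,0,0],[0,0,0]],"spin":[0,0,0,0,0,0]}'
python3 -m handwheel '{"gripper":[0.7,0.7,0.7,0.7,0.7,0.7,0.7,0.7],"travel":[[0,0,0.03],[0,0,0.09],[0,0,0.17],[0,0,0.26],[0,0,0.35],[0,0,0.43],[0,0,0.43],[0,0,0.43]],"spin":[0,0,0,0,0,0,0,0]}'
python3 - <<'E'
from h import *
from scipy.spatial.transform import Rotation as R
s=arm.get_state();print(s['t'],s['eef_pos'],s['width'],s['force'],R.from_euler('xyz',s['ee_rot']).as_matrix().round(3)[:,2])
f=show('side','side6')
cv2.imwrite('pics/crop6.png',cv2.resize(f['pixels'][60:280,130:340],None,fx=3,fy=2.7,interpolation=cv2.INTER_CUBIC))
for l in ['lid_grip','lid_hinge']: print(l,[(x['at'],x['conf'],onz(f,x['at'],.119 if l=='lid_grip' else .09).round(3)) for x in spotter.tip_of('side',l)[:2]])
E
```

```text
t: 9.45
eef_pos: [0.5298, 0.1894, 0.024]
ee_rot: [0.646, 1.571, -2.33]
force: [-0.4, -0.3, 0.1]
width: 0.074
t: 10.25
eef_pos: [0.53, 0.1897, 0.2401]
ee_rot: [-2.523, 1.568, 0.784]
force: [-0.2, -0.3, -0.3]
width: 0.0747
10.25 [0.52998534 0.18969055 0.24014991] 0.07465253687399621 [-0.16475111 -0.26659954 -0.29014951] [-0.986 -0.165 -0.002]
lid_grip [([233.4, 197.9], 0.89, array([ 0.492, -0.06 ,  0.119]))]
lid_hinge [([288.2, 209.4], 0.66, array([ 0.661, -0.129,  0.09 ]))]
```

View pics/crop6.png

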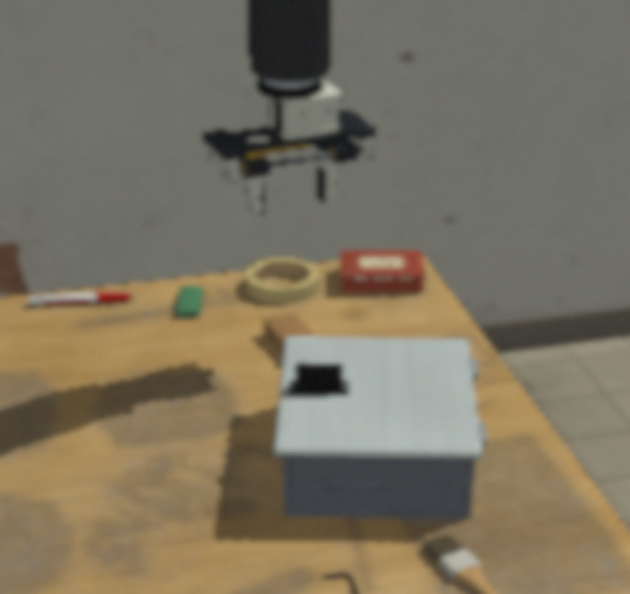

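```bash
python3 -m handwheel '{"gripper":[0.3,0.3,0.3,0.3,0.3,0.3,0.3,0.3,0.3],"travel":[[-0.064,-0.519,0],[-0.064,-0.519,0],[-0.064,-0.519,0],[-0.064,-0.519,0],[-0.064,-0.519,0],[-0.064,-0.519,0],[-0.064,-0.519,0],[-0.064,-0.519,0],[-0.064,-0.519,0]],"spin":[1,1,1,1,1,1,1,1,1]}'
python3 -m handwheel '{"gripper":[0.3,0.3,0.3,0.3,0.3,0.3],"travel":[[0,0,-0.06],[0,0,-0.1],[0,0,-0.13],[0,0,-0.14],[0,0,-0.14],[0,0,-0.14]],"spin":[0.438,0.438,0.438,0.438,0.438,0.438]}'
python3 - <<'E'
from h import *
from scipy.spatial.transform import Rotation as R
s=arm.get_state();z=R.from_euler('xyz',s['ee_rot']).as_matrix()[:,2];print(s['t'],s['eef_pos'],s['q'],s['width'],np.degrees(np.arctan2(z[1],z[0])))
f=show('side','side7')
cv2.imwrite('pics/crop7.png',cv2.resize(f['pixels'][150:260,200:310],None,fx=6,fy=5.4,interpolation=cv2.INTER_CUBIC))
f=show('top','top7')
cv2.imwrite('pics/crop8.png',cv2.resize(f['pixels'][130:260,190:350],None,fx=5,fy=4.6,interpolation=cv2.INTER_CUBIC))
E
```

```text
t: 11.3
eef_pos: [0.4977, -0.0696, 0.2384]
ee_rot: [-0.788, 1.57, -2.979]
force: [-0.5, -0.3, -0.6]
width: 0.0573
t: 11.9
eef_pos: [0.4984, -0.0696, 0.1697]
ee_rot: [1.755, 1.57, -0.091]
force: [0.8, -1.0, 0.7]
width: 0.0571
11.9 [ 0.49837799 -0.06955231  0.16968801] [ 2.52586195e-01  1.41715515e-01 -4.68572136e-01  3.21295554e-04
 -9.59774269e-01  1.04227419e+00] 0.05705527304858099 -105.79940580703972
```

View pics/crop7.png

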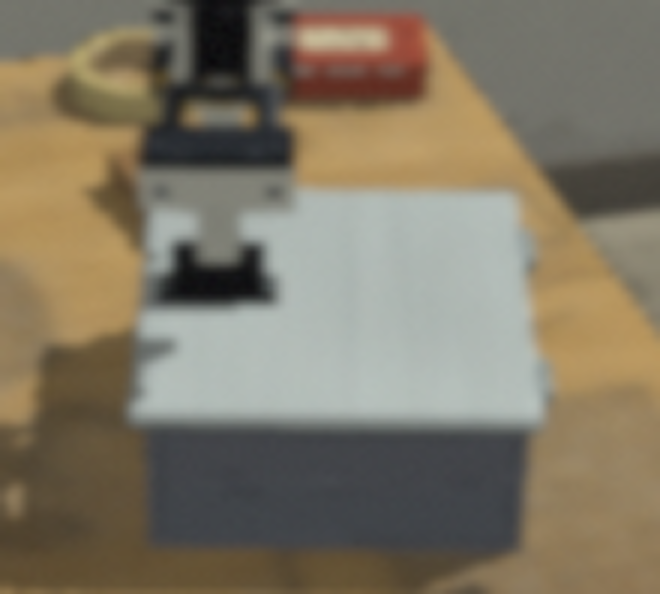

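View pics/crop8.png

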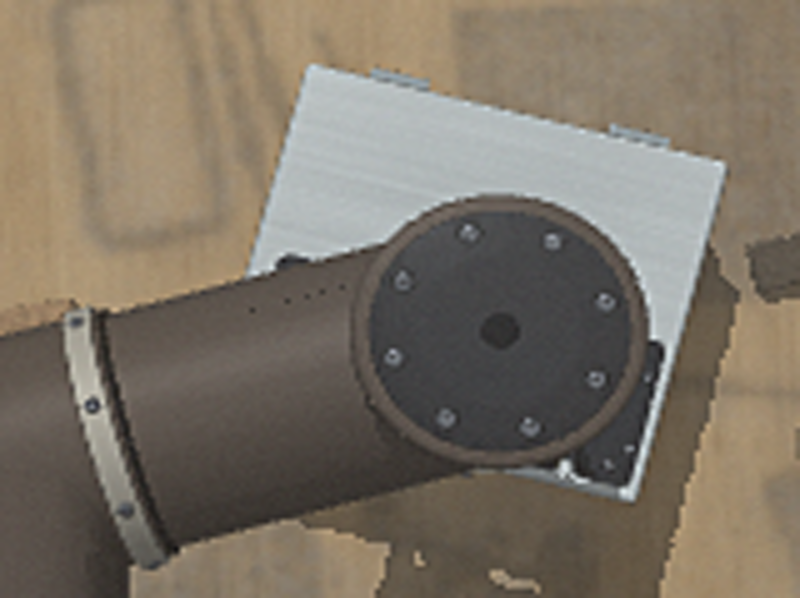

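```bash
python3 -m handwheel '{"gripper":[0.3,0.3,0.3,0.3,0.3],"travel":[[0,0,-0.04],[0,0,-0.06],[0,0,-0.076],[0,0,-0.084],[0,0,-0.084]],"spin":[0,0,0,0,0]}'
python3 -m handwheel '{"gripper":[-1,-1,-1,-1,-1,-1,-1],"travel":[[0,0,0],[0,0,0],[0,0,0],[0,0,0],[0,0,0],[0,0,0],[0,0,0]],"spin":[0,0,0,0,0,0,0]}' 58
```

```text
t: 12.5
eef_pos: [0.4977, -0.0701, 0.1268]
ee_rot: [-0.958, 1.57, -2.804]
force: [0.0, -0.3, 0.3]
width: 0.057
t: 13.2
eef_pos: [0.4978, -0.0701, 0.1272]
ee_rot: [2.21, 1.571, 0.364]
force: [0.1, -0.1, 1.8]
width: 0.016
```

```bash
python3 -m handwheel '{"gripper":[-1,-1,-1],"travel":[[0,0,0.002],[0,0,0.004],[0,0,0.004]],"spin":[0,0,0]}'
python3 -m handwheel '{"gripper":[-1,-1,-1],"travel":[[0,0,0.002],[0,0,0.004],[0,0,0.004]],"spin":[0,0,0]}'
```

```text
t: 13.5
eef_pos: [0.498, -0.0701, 0.1282]
ee_rot: [-2.202, 1.571, 2.234]
force: [5.3, -2.2, -12.0]
width: 0.0156
t: 13.8
eef_pos: [0.4981, -0.0701, 0.1291]
ee_rot: [-1.586, 1.57, 2.85]
force: [12.0, -5.0, -23.2]
width: 0.0158
```

```bash
python3 -m handwheel '{"gripper":[-1,-1,-1],"travel":[[0.002,-0.0006,0.002],[0.003,-0.0008,0.003],[0.003,-0.0008,0.003]],"spin":[0,0,0]}'

```

```text
t: 14.1
eef_pos: [0.4982, -0.0702, 0.1295]
ee_rot: [-1.525, 1.567, 2.911]
force: [9.9, -1.8, -27.3]
width: 0.0155
```

```bash
python3 -m handwheel '{"gripper":[-1,-1,-1],"travel":[[0.001,-0.0003,0.001],[0.002,-0.0006,0.002],[0.002,-0.0006,0.002]],"spin":[0,0,0]}'
python3 - <<'E'
from h import *
f=show('side','side9')
cv2.imwrite('pics/crop9.png',cv2.resize(f['pixels'][150:260,200:310],None,fx=6,fy=5.4,interpolation=cv2.INTER_CUBIC))
s=arm.get_state(); print(s['force'],s['moment'],s['eef_pos'])
E
```

```text
t: 14.4
eef_pos: [0.4983, -0.0703, 0.1297]
ee_rot: [-1.534, 1.565, 2.902]
force: [9.7, 1.0, -30.7]
width: 0.0153
[ 8.25049085e+00  6.95551250e-04 -3.10552915e+01] [ 0.12615198 -2.6321381  -0.11114309] [ 0.49831148 -0.07027451  0.12972159]
```

View pics/crop9.png

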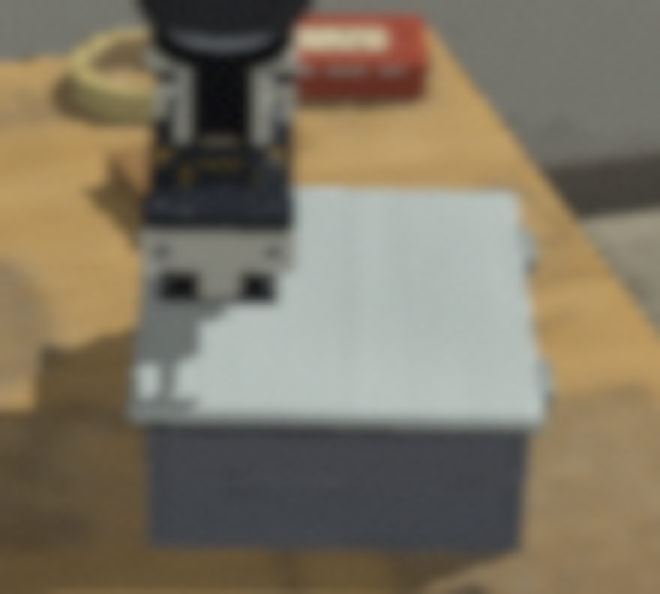

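```bash
python3 -m handwheel '{"gripper":[-1,-1,-1],"travel":[[0.0005,0,0.001],[0.001,0,0.002],[0.001,0,0.002]],"spin":[0,0,0]}'
python3 -m handwheel '{"gripper":[-1,-1,-1],"travel":[[0.0005,0,0.001],[0.001,0,0.002],[0.001,0,0.002]],"spin":[0,0,0]}'

```

```text
t: 14.75
eef_pos: [0.4987, -0.0704, 0.1315]
ee_rot: [-1.452, 1.565, 2.984]
force: [3.7, 1.2, -18.9]
width: 0.0154
t: 15.05
eef_pos: [0.4996, -0.0706, 0.1348]
ee_rot: [-1.348, 1.567, 3.088]
force: [-3.9, 4.4, -11.1]
width: 0.0158
```

```bash
python3 -m handwheel '{"gripper":[-1,-1,-1,-1,-1,-1,-1,-1,-1],"travel":[[0.001,-0.0004,0.004],[0.002,-0.0008,0.008],[0.003,-0.001,0.013],[0.004,-0.0014,0.018],[0.005,-0.0018,0.023],[0.006,-0.002,0.028],[0.0066,-0.0024,0.031],[0.0066,-0.0024,0.031],[0.0066,-0.0024,0.031]],"spin":[0,0,0,0,0,0,0,0,0]}'
python3 - <<'E'
from h import *
f=show('side','side10')
cv2.imwrite('pics/crop10.png',cv2.resize(f['pixels'][150:260,200:310],None,fx=6,fy=5.4,interpolation=cv2.INTER_CUBIC))
s=arm.get_state(); print(s['t'],s['force'],s['moment'],s['eef_pos'],s['width'])
E
```

```text
t: 15.95
eef_pos: [0.505, -0.0722, 0.1523]
ee_rot: [1.404, 1.569, -0.441]
force: [-5.7, 2.8, -5.2]
width: 0.0155
16.0 [-4.44349316  3.27346558 -5.84504628] [ 1.31285092  2.60758912 -0.23785464] [ 0.5050467  -0.0722113   0.15239557] 0.015707127434473007
```

View pics/crop10.png

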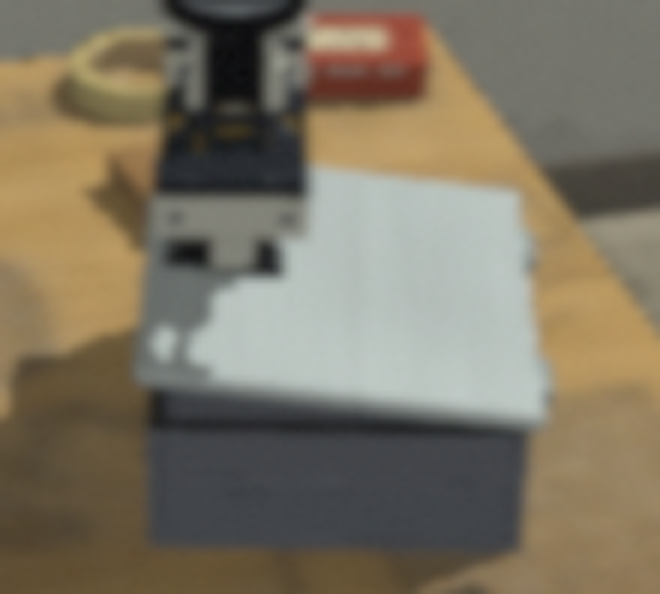

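```bash
python3 - <<'E'
from h import *
from scipy.spatial.transform import Rotation as R
f=viewer.grab_frame('side')
A=R.from_euler('xyz',f['attitude']).as_matrix();e=np.array(f['eye'])
def pr(p):
    c=A.T@(np.array(p)-e); u=np.array([f['fx']*c[0]/c[2]+f['cx'],f['fy']*c[1]/c[2]+f['cy']])
    return u, ((u-[200,150])*[6,5.4]).round(0)
u=np.array([np.cos(np.radians(-16)),np.sin(np.radians(-16)),0]);v=np.array([-u[1],u[0],0])
g0=np.array([.498,-.070,.119]); h=g0+.175*u-[0,0,.029]
for th in (0,.1,.12,.14,.16,.18):
    def P(x,y,z): return h+u*(-(x*np.cos(th)-0)+ -z*0)+v*y+np.array([0,0,1])*(x*np.sin(th)) + z*(np.array([0,0,1])*np.cos(th)+u*np.sin(th))
    # front near lower/upper corner; lid top at z=.102 => +.012 above hinge
    cen=0  # bar y offset vs lid centre
    lc=np.array([.563,-.0874,0]); off=(lc-h)@v
    print(th,pr(P(.218,off-.123,.012))[1],pr(P(.218,off+.123,.012))[1],pr(P(.003,off-.123,.012))[1],'front z',P(.218,0,.0)[2]-P(.218,0,0)[2]*0)
g=cv2.Canny(f['pixels'],40,120)
for col in (224,226,228,230): print(col, f['pixels'][205:235,col].mean(1).round().astype(int))
f0=cv2.imread('pics/side0.png')
for col in (224,226,228,230): print(col, f0[205:235,col].mean(1).round().astype(int))
E
```

```text
0 [126. 409.] [147. 180.] [544. 415.] front z 0.09
0.1 [130. 379.] [151. 152.] [546. 415.] front z 0.11176368482900853
0.12 [131. 373.] [152. 146.] [546. 415.] front z 0.11609726118898442
0.14 [133. 367.] [153. 141.] [547. 415.] front z 0.12042039899244356
0.16 [134. 360.] [155. 135.] [547. 415.] front z 0.12473136904190563
0.18 [136. 354.] [156. 129.] [548. 415.] front z 0.12902844700682967
224 [111 109 109 110 108 108 109 115 121 118 112 110 111 115 117 109  92  74
  65  61  59  55  54  57  62  69  72  73  73  72]
226 [106 106 106 107 114 133 153 167 175 171 158 140 123 119 121 112  91  61
  41  37  38  34  32  36  50  63  65  67  67  67]
228 [107 108 108 109 116 135 156 164 160 154 150 137 122 118 120 116  99  75
  59  57  55  53  46  40  52  65  69  69  69  68]
230 [108 108 108 108 109 115 122 127 126 128 128 123 115 114 117 117 105  84
  69  65  63  60  49  41  50  63  69  70  70  69]
224 [132 139 165 191 201 203 203 204 205 205 205 206 208 209 210 211 213 213
 214 214 208 190 159 127  99  88  86  87  86  86]
226 [ 93 122 168 200 212 213 213 213 214 214 213 214 215 215 216 217 217 217
 217 216 210 193 162 126  95  81  79  79  79  79]
228 [ 64 115 167 202 213 216 215 216 216 216 216 216 216 216 217 217 217 217
 217 216 211 192 163 127  96  84  82  82  81  82]
230 [ 62 113 167 203 214 216 216 215 215 215 215 215 216 216 216 216 217 217
 217 216 210 193 164 127  96  83  82  84  83  83]
```

```bash
python3 - <<'E'
from h import *
from scipy.spatial.transform import Rotation as R
f=show('side','side11')
A=R.from_euler('xyz',f['attitude']).as_matrix();e=np.array(f['eye'])
def pr(p):
    c=A.T@(np.array(p)-e); return np.array([f['fx']*c[0]/c[2]+f['cx'],f['fy']*c[1]/c[2]+f['cy']])
u=np.array([np.cos(np.radians(-16)),np.sin(np.radians(-16)),0]);v=np.array([-u[1],u[0],0]);k=np.array([0,0,1.])
h=np.array([.498,-.070,.09])+.175*u; off=(np.array([.563,-.0874,.09])-h)@v
def edge(im,c,lo,hi):
    a=im[lo:hi,c].mean(1); d=np.maximum(0,-np.gradient(a)); i=len(d)-1-np.argmax(d[::-1]>12) ; j=int(np.argmax(d)); w=slice(max(0,j-3),j+4); return lo+(np.arange(len(d))[w]*d[w]).sum()/d[w].sum()
im0=cv2.imread('pics/side9.png'); im1=f['pixels']
cols=np.arange(226,286,6)
e0=[edge(im0,c,215,236) for c in cols]; e1=[edge(im1,c,212,236) for c in cols]
print(np.round(e0,1)); print(np.round(e1,1))
sh=np.array(e0)-e1; print(sh.round(2))
def line(th):
    P=lambda x:pr(h-u*x*np.cos(th)+k*x*np.sin(th)+v*(off-.123)+.012*(k*np.cos(th)+u*np.sin(th)))
    Q=np.array([P(x) for x in np.linspace(.218,.003,30)]); return np.interp(cols,Q[:,0],Q[:,1])
for th in (.08,.1,.11,.12,.13,.14,.15,.16): print(th,(line(0.011)-line(th)).round(2), np.abs(line(0.011)-line(th)-sh).mean().round(2))
E
```

```text
[227.6 227.4 226.9 227.  227.3 227.5 227.6 227.8 228.  228. ]
[221.4 217.1 221.4 222.2 223.2 224.1 225.  225.7 226.4 227.1]
[ 6.22 10.32  5.57  4.83  4.18  3.39  2.56  2.13  1.54  0.94]
0.08 [3.65 3.32 2.99 2.65 2.32 1.99 1.65 1.32 0.99 0.65] 2.02
0.1 [4.73 4.3  3.87 3.43 3.   2.57 2.14 1.71 1.28 0.85] 1.38
0.11 [5.27 4.79 4.31 3.83 3.35 2.87 2.39 1.91 1.43 0.95] 1.06
0.12 [5.81 5.28 4.75 4.22 3.69 3.16 2.63 2.1  1.57 1.04] 0.78
0.13 [6.36 5.78 5.2  4.62 4.04 3.46 2.88 2.3  1.72 1.14] 0.63
0.14 [6.9  6.28 5.65 5.02 4.39 3.76 3.13 2.5  1.87 1.24] 0.71
0.15 [7.45 6.78 6.1  5.42 4.74 4.06 3.38 2.7  2.02 1.34] 0.94
0.16 [8.01 7.28 6.55 5.82 5.09 4.36 3.63 2.9  2.18 1.45] 1.17
```

```bash
python3 - <<'E'
import cv2
a=cv2.imread('pics/side9.png')[195:250,212:300];b=cv2.imread('pics/side11.png')[195:250,212:300]
cv2.imwrite('pics/crop12.png',cv2.resize(cv2.vconcat([a,b]),None,fx=5,fy=5,interpolation=cv2.INTER_NEAREST))
E
```

```text
(no output)
```

View pics/crop12.png

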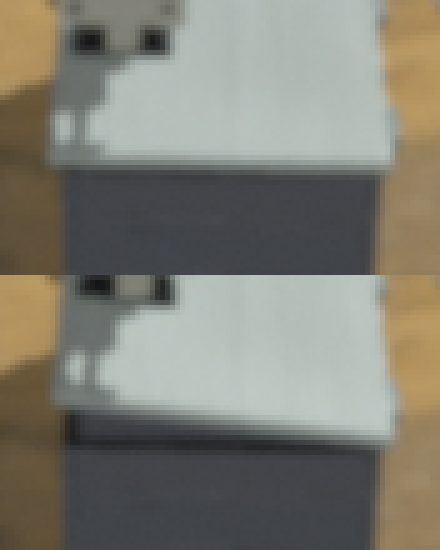

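```bash
python3 - <<'E'
from h import *
from scipy.optimize import least_squares
from scipy.spatial.transform import Rotation as R
f=viewer.grab_frame('side')
A=R.from_euler('xyz',f['attitude']).as_matrix();e=np.array(f['eye'])
def pr(p):
    c=A.T@(np.array(p)-e); return np.array([f['fx']*c[0]/c[2]+f['cx'],f['fy']*c[1]/c[2]+f['cy']])
u=np.array([np.cos(np.radians(-16)),np.sin(np.radians(-16)),0]);v=np.array([-u[1],u[0],0]);k=np.array([0,0,1.])
h=np.array([.498,-.070,.09])+.175*u; off=(np.array([.563,-.0874,.09])-h)@v
def edge(im,c,lo,hi):
    a=im[lo:hi,c].mean(1); top=np.median(a[:5]);thr=140
    i=np.where((a[:-1]>=thr)&(a[1:]<thr))[0][-1]; return lo+i+(a[i]-thr)/(a[i]-a[i+1])
cols=np.arange(244,286,3)
E={n:np.array([edge(cv2.imread(f'pics/{n}.png'),c,212,236) for c in cols]) for n in('side0','side6','side7','side9','side11')}
for n in E: print(n,E[n][::4].round(2))
def line(th):
    P=lambda x:pr(h-u*x*np.cos(th)+k*x*np.sin(th)+v*(off-.123)+.012*(k*np.cos(th)+u*np.sin(th)))
    Q=np.array([P(x) for x in np.linspace(.218,.003,30)]); return np.interp(cols,Q[:,0],Q[:,1])
for n in('side6','side9','side11'):
    sh=E['side7']-E[n]
    r=least_squares(lambda p:line(0)-line(p[0])+p[1]-sh,[.1,0]); r1=least_squares(lambda p:line(0)-line(p[0])-sh,[.1])
    print(n,r.x,r1.x)
s=arm.get_state();print(s['t'],s['eef_pos'],s['force'])
E
```

```text
side0 [227.85 228.15 228.36 228.45]
side6 [226.94 227.17 227.36 227.47]
side7 [227.11 227.35 227.53 227.66]
side9 [226.56 227.03 227.35 227.6 ]
side11 [221.72 223.36 224.95 226.51]
side6 [-1.14326424e-04  1.77885148e-01] [0.00657484]
side9 [ 0.01758585 -0.12297914] [0.01297577]
side11 [ 0.14542924 -0.23439162] [0.13706328]
16.15 [ 0.50507777 -0.07219076  0.1524697 ] [-5.4080768   3.15240171 -4.30947892]
```

```bash
python3 -m handwheel '{"gripper":[-1,-1,-1,-1,-1],"travel":[[0,0,0],[0,0,0],[0,0,0],[0,0,0],[0,0,0]],"spin":[0,0,0,0,0]}'
python3 - <<'E'
from h import *
f=show('side','side13')
cv2.imwrite('pics/crop13.png',cv2.resize(f['pixels'][140:310,170:340],None,fx=4,fy=3.5,interpolation=cv2.INTER_CUBIC))
f=show('top','top13')
for l in ['sanding_block','wax_bar','hex_key','flat_brush']:
    print(l,[(np.round(x['at'],1),round(x['conf'],2)) for x in spotter.tip_of('top',l)[:2]])
E
```

```text
t: 16.65
eef_pos: [0.5051, -0.0722, 0.1525]
ee_rot: [1.544, 1.569, -0.301]
force: [-4.5, 3.0, -4.6]
width: 0.0154
sanding_block [(array([192.9, 205.5]), 0.55)]
wax_bar [(array([147.3, 240.2]), 0.61)]
hex_key [(array([362.2, 224. ]), 0.42)]
flat_brush [(array([368.3, 183.1]), 0.77)]
```

View pics/crop13.png

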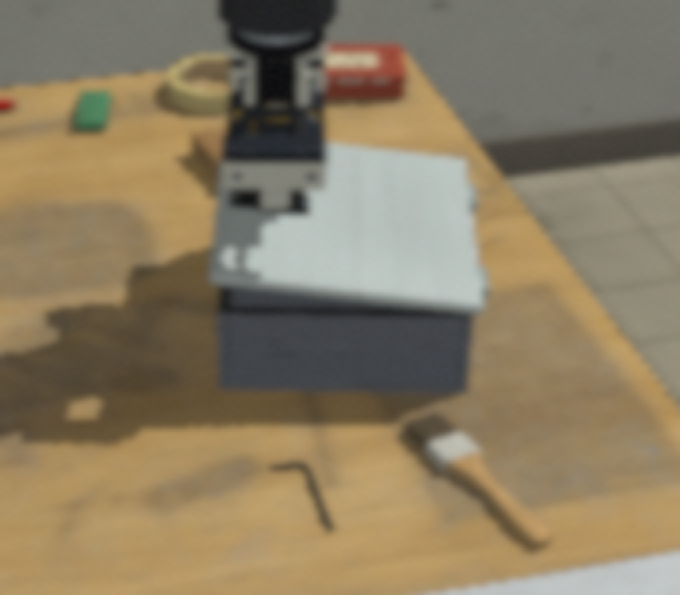

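View pics/top13.png

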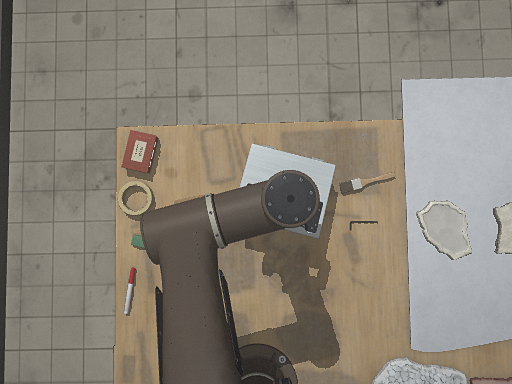

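The lid is held ajar and steady, the block lies on the table, and nothing else has moved, so I am handing in.

```bash
python3 -c "
from station import arm
print(arm.job_done())"
```

```text
the job is handed in; nothing more can be done
None
```

The sanding block is on the table and the lid is held ajar by its grip bar. I handed the job in at about 17 s of the 54 s allowed.

**What I did**
- **Sanding block:** I gripped it across its short side, lifted it off the lid and lowered it to the table to the left of the box, at about (0.53, 0.19). It touched down at about 8 N before I released it.
- **Lid:** I took the grip bar across its 16 mm and pulled up in small steps. The seal let go after a reading of about 31 N upward. I then followed the lid's arc and stopped, still gripping.

**Last checks**
- **Opening angle:** Fits to the lid's edge in the side picture gave 0.137 and 0.145 rad. The tool's rise of 25.2 mm gives about 0.146 rad. That puts the front edge about 30 to 32 mm up, and the tool pose did not change over the last 0.5 s of hold.
- **Holding load:** About 5 N down and 5 N sideways at the wrist.
- **Bystanders:** The hex key and brush look untouched, with network positions within 2 px of the start. The wax bar read 3 px off, but the arm partly covered it in the last top view. In the side view it lay where it had been.

**What disagreed or was weak**
- The block measured about 46 x 91 mm, both in the picture and (46 mm) between the fingers, not the 64 x 100 mm listed.
- In the last pictures the arm hid most or all of the block. That it lies flat rests mainly on the touchdown and on the side picture taken just after release.

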